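Lock the vessel stand's pivot pin with its spring cotter

TASK

One of the two small vessel stands has no spring cotter through its pivot pin: take the spring cotter out of the white rack and push its straight leg through the empty cross hole of that pin, all the way home, until the bow snaps over the pin. Let go of it and leave the two other pins in the rack, the bottle and the beaker where they are.

Things in the scene. Friction and masses are not known exactly. Their poses are not given: they have to be found in the camera images.
- cotter_grip (a point): Loose spring cotter (R-shaped hair pin, 7 mm steel wire, 155 mm long, 0.11 kg), upright, loop up, in a hole of the white rack. Point: centre of the loop, a flat round grip 41 mm across, 7 mm thick at the rim, 10 mm over its middle 29 mm: pinch it along y. Axes: z along the straight leg, away from its tip; x from that leg to the bow leg; y across the flat. The leg lies on this z axis.
- cotter_seat (a point): Same cotter and axes, 54 mm below the loop's centre along -z: the pin's centre lies here when it is home. A shoulder of the bow's neck then rests on the pin and the bow leg reaches round its +x side. The bow leg lies within 24 mm of the leg's axis and ends 34 mm below this point.
- cotter_tip (a point): Tip of the cotter's straight leg, same axes, 80 mm below the seat point, 134 mm below the loop's centre. The leg tapers from 7 to 5 mm over its last 10 mm. In the rack the leg stands 44 mm deep in its hole, with 1 mm of play all round.
- cotter_bow (a joint): Spring of the cotter's bow leg, rad: 0 closed (in the rack and when home), about 0.2 spread over the pin; it returns by itself. Pushing it over takes roughly 3 to 12 N along the leg; it begins when the seat point is about 27 mm short of the pin's centre and snaps when about 13 mm are left.
- open_stand_hole (a point): Centre of the empty cross hole, in the pin of the stand without cotter. Axes: z along the hole, out of its mouth, leaning 30 degrees from vertical towards the robot; y along the level pin, from its free end to the stand. Hole 10 mm wide, right through, 2.5 mm chamfers. The cotter goes in along -z, its flat square to the pin (its y along the pin), bow to x or -x.
- open_stand: Fixed stand with the empty hole; origin on the bench under the hole. Pin: round steel, 30 mm, axis 125 mm up, ends 22 mm from the hole at -y; a groove of 25 mm floor diameter runs round it at the hole. At y from 28 to 88 mm: two cheeks, 44 mm wide, rounded 22 mm above the pin's axis. Centred at x 75, y 125 mm: a glass vessel, 108 mm in diameter, 225 mm high with its fittings.
- done_stand_hole (a point): The same point and axes of the other, equal stand, whose pin already has its cotter fitted: an example, to be left alone.
- rack: White block, fixed, 200 x 60 x 60 mm, long along its x, origin under its centre. Three holes in its top, 9 mm across and 44 mm deep, at x = -65, 0 and 65 mm; they hold the cotter, the T-handled pin and the ball-headed pin in any order. The cotter stands with its flat along the rack's long side.
- tee_pin_top (a point): Middle of the cross bar (10 mm thick, 54 mm long) of the straight T-handled pin in the rack, 128 mm above the bench; leave it in place.
- ball_pin_top (a point): Centre of the 26 mm black ball head of the straight pin in the rack, 132 mm above the bench; leave it in place.
- media_bottle_mid (a point): Half-way up a loose glass bottle with an orange cap, 68 mm in diameter, 150 mm high, on the bench; leave it standing.
- beaker_mid (a point): Half-way up a loose glass beaker, 68 mm in diameter, 80 mm high, on the bench; leave it standing.
Things that resemble listed ones, but are neither listed nor needed, are in the scene too. Leave any blue or red look-alike of the part that bears cotter_grip alone.

How it is judged (in metres and radians):
At the end, for the whole second after the job is handed in: The cotter's leg is through the empty cross hole, its seat point within 5 mm of the hole's centre and its leg within 0.4 rad of the hole's axis (the play of the hole lets it lean about 0.25 rad), the bow closed again over the pin (joint under 0.1 rad), and the cotter is let go and at rest (distance between cotter_seat and open_stand_hole below 0.005 m and angle between the z axis of cotter_seat and the z axis of open_stand_hole, either way round below 0.4 rad and value of joint cotter_bow below 0.1 rad and linear speed of cotter below 0.02 m/s); the robot touches nothing.
It fails at once if another pin of the rack is taken out or shifted more than 30 mm (distance of any of tee_pin_top, ball_pin_top from where it was at the start of the episode above 0.03 m).
It fails at once if the bottle or the beaker is knocked over or pushed more than 40 mm (distance of any of media_bottle_mid, beaker_mid from where it was at the start of the episode above 0.04 m or angle between any of media_bottle_mid, beaker_mid's own z axis and vertical above 0.5 rad).
It also fails if it takes over 53 s, if anything falls off the work surface, if the arm or the gripper's body presses on something with over 40 N, if the wrist force passes 120 N, or if a joint passes its speed limit or range.

ROBOT

A 6-joint arm with a two-finger parallel gripper is mounted at the origin on the work surface. World frame = base frame: x ahead of the robot, y to its left, z up, the work surface at z = 0. Lengths are in m, angles in degrees, forces in N, time in s.
With the tool pointing down it reaches from about 0.375 to 0.9 m from the base axis. Payload 3.1 kg.
Tool frame: the origin (TCP) lies midway between the tips of the shut fingers; the grasp point (between the pads) lies 19 mm behind it; z points along the fingers, y is the direction in which the jaws open and shut (so a half turn about z gives the same grasp; the last joint's range is limited). The gripper opens to 87 mm and grips with 3 to 60 N. Pads are 19 mm wide; open, the fingers measure 117 mm over their backs; the gripper's body (75 mm by 190 mm) begins 51 mm behind the grasp point.
Start: joints at [57.439, 30.224, 82.088, -0, 67.689, -10.227], TCP at [0.237, 0.578, 0.223] pointing down, gripper open.
Joint ranges: [-176.69, 176.69], [-43.24, 126.21], [12.49, 139.97], [-82, 262], [0, 151.66], [-163.58, 163.58]. Speed limits (degrees/s): [159.86, 159.86, 180, 180, 180, 180].

INTERFACE

Orientations are given as a 3x3 rotation matrix whose columns are the frame's x, y, z axes.
In Python, from rig import status, vision, bot, models gives the robot as it stands.
- The arm moves only by the tool send_rows, never from a script. Its argument "moves" is a list of rows, each a list of 7 numbers: the shift along the tool's x, y, z in units of 25 mm (1.0 is 25 mm), then the turn, a rotation vector about the tool's x, y, z in units of 10 degrees (1.0 is 10 degrees), then the closure, from -1 (fully open) to 1 (shut), so that 0 is half open. In form: [[dx, dy, dz, rx, ry, rz, hand], ...]. A call has 1 to 12 rows; each row shifts and turns the commanded pose from where the row before left it, along the tool's axes as they then stand; what a row does not reach is not made up. A row lasts 1/8 s, in which the tool goes at most 62.5 mm and 10.7 degrees, less where a joint would pass 70% of its speed; a pose out of reach is approached as far as the arm can. A call is refused whole if a number of a shift passes 1 or a number of a turn 1, either way. A call with a gripper value outside its range is refused whole. The fingers move at their own pace and stop on an object; the grip force is fixed at half the most. Time passes only in rows, so rows that do not move let the fingers close. It gives the time, the measured TCP pose, the force and the opening at its end, in the units of the state.
- status.read_state(): the state, without advancing time (a new reading comes with each control period).
- vision.capture(name): name is "side" or "top"; returns a dict with "img" (384x512x3 uint8, red, green, blue), "depth" (384x512 float32, m along the optical axis (not along the pixel's ray), 0 where there is no reading), "fx", "fy", "cx", "cy" (pixels), "pose" (4x4, takes a point from camera to world coordinates). Camera axes: x right, y up, looking along -z (the intrinsics and any distortion apply to the point x, -y, -z); pixel columns grow to the right and rows downward; lengths in m; the calibration is good to about 2 mm. A picture is of the moment at which its call begins.
- bot.hand_in(): hands the job in, once; it reports no verdict.
Trained networks look in the newest picture that a camera, given by its name, has taken for a name from the list of things; names that differ only in an ending like _2 or _b are one class to them, and where a whole thing is asked for, a point or a joint stands for the part that bears it (a point fixed in the world has none). Each returns a list of dicts, best first, with "confidence" (0 to 1); they miss things now and then, are a little off and sometimes report something else, mostly with a low value. They report only what shows in the picture. A call takes as long as a camera call. They do not tell look-alikes from the thing itself.
- models.masks_of(camera, name): "mask" (384x512 bool, what is visible of it) and "extent" ([left, top, right, bottom] in pixels, round what is visible of it).
- models.landmark_of(camera, name): "point" ([column, row] in pixels: a listed point, or the origin of a listed thing).
The state is a dict: "time_s": time; "joint_positions": joint angles; "qvel": joint speeds; "tau": joint torques, N m; "position": TCP position; "tcp_rot": TCP orientation; "force": force on the tool from outside, world axes, zero at the start; "moment": the same for the moment, N m; "opening": opening from 0.0 (shut) to 1.0 (fully open).
Only numpy, scipy, OpenCV 4.12 (cv2) and the standard library are available. Lean on these libraries where they do the work, as an engineer would, in place of code of your own. Each camera call takes 0.05 s, during which the arm holds its last target.

## Working session

There is one attempt and no reset: what is moved stays moved. The work goes in short steps, Python scripts to look and compute and a tool call to move; the robot and the scene stay as the last step left them, time stands still between calls to the robot, and variables do not carry over. Pictures are saved under pics/ and viewed, and the job is handed in when it is done.

Besides the shell and the picture viewer there is one more tool, called in YAML: its name, and indented under it one key for each argument. send_rows: Moves the arm, as the interface text tells. Its arguments: {"type":"object","properties":{"moves":{"type":"array"}},"required":["moves"]}

```bash
ls; mkdir -p pics; cat > h.py <<'E'
import numpy as np, cv2
from rig import status, vision, bot, models
def cap(n,fn=None):
    c=vision.capture(n)
    if fn: cv2.imwrite('pics/'+fn,cv2.cvtColor(c['img'],cv2.COLOR_RGB2BGR))
    return c
def ray(c,u,v):
    d=np.array([(u-c['cx'])/c['fx'],-(v-c['cy'])/c['fy'],-1.0]); 
    return c['pose'][:3,3],c['pose'][:3,:3]@d
def at(c,u,v,d=None):
    o,r=ray(c,u,v); 
    if d is None: d=c['depth'][int(round(v)),int(round(u))]
    return o+r*d
def atz(c,u,v,z):
    o,r=ray(c,u,v); return o+r*(z-o[2])/r[2]
def proj(c,p):
    R=c['pose'][:3,:3];q=R.T@(np.asarray(p)-c['pose'][:3,3]);
    return np.array([c['cx']+c['fx']*q[0]/-q[2],c['cy']-c['fy']*q[1]/-q[2]])
def tri(c1,p1,c2,p2):
    o1,r1=ray(c1,*p1);o2,r2=ray(c2,*p2)
    A=np.c_[r1,-r2];t=np.linalg.lstsq(A,o2-o1,rcond=None)[0]
    a=o1+r1*t[0];b=o2+r2*t[1];return (a+b)/2,np.linalg.norm(a-b)
E
python3 - <<'E'
from h import *
np.set_printoptions(precision=4,suppress=True)
print(status.read_state())
for n in('side','top'):
    c=cap(n,n+'0.png'); print(n,c['pose'],c['fx'],c['fy'],c['cx'],c['cy'],[k for k in c])
    for t in ['cotter_grip','cotter_seat','cotter_tip','open_stand_hole','open_stand','done_stand_hole','rack','tee_pin_top','ball_pin_top','media_bottle_mid','beaker_mid']:
        print(t,[(np.round(x['point']),round(x['confidence'],2),at(c,*np.clip(x['point'],0,[511,383]))) for x in models.landmark_of(n,t)][:4])
E
```

```text
pics
{'time_s': 0.0, 'joint_positions': array([ 57.4388,  30.2765,  82.1574,   0.0017,  67.6879, -10.2281]), 'qvel': array([ 0.0944,  0.0462, -0.1336,  0.0241,  0.0141,  0.0493]), 'tau': array([ -0.0003, -44.0032, -17.6596,   0.0634,   0.0581,  -0.0002]), 'position': array([0.2371, 0.5775, 0.2216]), 'tcp_rot': array([[-0.925 ,  0.38  , -0.0012],
       [ 0.38  ,  0.925 , -0.0018],
       [ 0.0004, -0.0021, -1.    ]]), 'force': array([-0.0547, -0.6073, -0.202 ]), 'moment': array([0.0308, 0.0368, 0.0378]), 'opening': 0.9985230449154998}
side [[ 0.9975  0.046  -0.0535  0.4056]
 [-0.0705  0.671  -0.7381 -0.919 ]
 [ 0.0019  0.7401  0.6725  0.8998]
 [ 0.      0.      0.      1.    ]] 383.7476817697314 383.7476817697314 250.92096346879146 193.4582614578053 ['img', 'depth', 'fx', 'fy', 'cx', 'cy', 'pose']
cotter_grip [(array([168., 308.]), 0.74, array([ 0.2302, -0.3695,  0.0118])), (array([320., 276.]), 0.68, array([ 0.6436, -0.2979,  0.0126])), (array([289., 210.]), 0.65, array([ 0.563 , -0.1803,  0.159 ])), (array([188., 268.]), 0.56, array([ 0.2746, -0.2458,  0.01  ]))]
cotter_seat [(arra
[... 2276 characters left out ...]
,  0.0019]))]
open_stand_hole [(array([241., 143.]), 0.86, array([ 0.594 , -0.0031,  0.1205])), (array([276.,  94.]), 0.41, array([ 0.731 , -0.1047,  0.1183]))]
open_stand [(array([241., 148.]), 0.72, array([ 0.6013, -0.0035,  0.0043]))]
done_stand_hole [(array([133., 134.]), 0.75, array([0.6157, 0.2743, 0.1684]))]
rack [(array([301., 158.]), 0.9, array([ 0.5595, -0.1754,  0.06  ]))]
tee_pin_top [(array([314., 173.]), 0.57, array([ 0.5066, -0.201 ,  0.1324]))]
ball_pin_top [(array([299., 130.]), 0.42, array([ 0.6233, -0.1609,  0.148 ]))]
media_bottle_mid [(array([278.,  95.]), 0.89, array([ 0.7259, -0.1075,  0.1192]))]
beaker_mid [(array([208., 204.]), 0.66, array([0.4348, 0.1008, 0.0077]))]
```

View pics/side0.png

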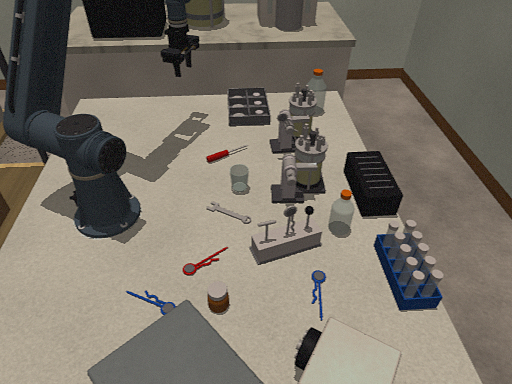

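View pics/top0.png

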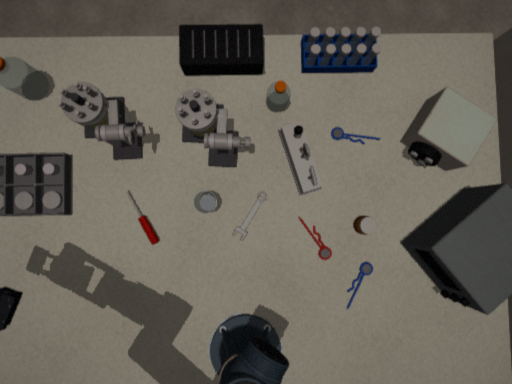

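```bash
python3 - <<'E'
import cv2
a=cv2.imread('pics/side0.png');b=cv2.imread('pics/top0.png')
x=cv2.resize(a[150:270,240:370],None,fx=5,fy=5,interpolation=cv2.INTER_CUBIC)
cv2.imwrite('pics/cs.png',x)
x=cv2.resize(b[80:200,200:340],None,fx=5,fy=5,interpolation=cv2.INTER_CUBIC)
cv2.imwrite('pics/ct.png',x)
E
```

```text
(no output)
```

View pics/cs.png

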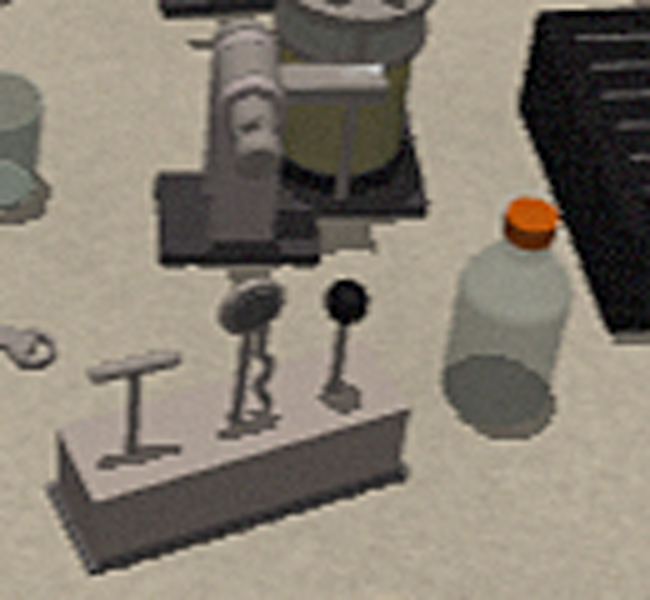

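View pics/ct.png

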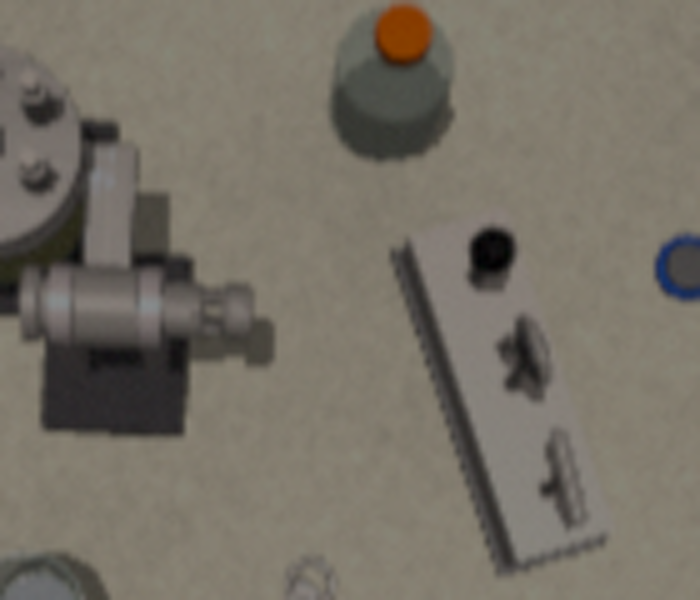

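The orange/steel cotter candidates: rack (side 289,210 / top 306,147, plain steel, upright) fits. The blue ones (side 168,308; 320,276) and the red one (188,268) lie on the bench and are look-alikes. The near stand (top 241,143) seems to have an empty pin. I'll check the far stand and measure.

```bash
python3 - <<'E'
from h import *
np.set_printoptions(precision=4,suppress=True)
s=cap('side');t=cap('top')
L=lambda n,k:[np.array(x['point']) for x in models.landmark_of(n,k)]
def near(l,p): return min(l,key=lambda q:np.linalg.norm(q-p)) if l else None
for k,ps,pt,z in [('cotter_grip',(289,210),(306,147),.150),('cotter_seat',(288,225),(306,150),.096),('open_stand_hole',(292,176),(241,143),.125),('done_stand_hole',(288,129),(133,134),.125),('tee_pin_top',(268,222),(314,173),.128),('ball_pin_top',(308,209),(299,130),.132),('rack',(284,248),(301,158),0),('open_stand',(291,207),(241,148),0)]:
    a=near(L('side',k),ps);b=near(L('top',k),pt)
    print(k,a,b)
    if a is not None:print('  side',atz(s,*a,z))
    if b is not None:print('  top',atz(t,*b,z))
    if a is not None and b is not None: print('  tri',tri(s,a,t,b))
for n,c in(('side',s),('top',t)):
  for m in models.masks_of(n,'rack')[:1]: print(n,m['extent'],m['confidence'])
# rack top face by depth from top
m=models.masks_of('top','rack')[0]['mask']
v,u=np.nonzero(m); P=np.array([at(t,a,b) for a,b in zip(u,v)])
P=P[(abs(P[:,2]-.06)<.006)]
print(len(P),P[:,2].mean()); r=cv2.minAreaRect((P[:,:2]*1000).astype(np.float32)); print(r)
a=s['img'][:,:,::-1];b=t['img'][:,:,::-1]
x=np.hstack([cv2.resize(a[95:175,255:335],(400,400),interpolation=2),cv2.resize(b[95:175,90:170],(400,400),interpolation=2)])
cv2.imwrite('pics/far.png',x)
E
```

```text
cotter_grip [288.6 212.7] [310.  147.8]
  side [ 0.5632 -0.1818  0.15  ]
  top [ 0.5733 -0.1879  0.15  ]
  tri (array([ 0.5672, -0.1866,  0.1556]), np.float64(0.01021021607889048))
cotter_seat [286.  227.1] [302.9 154.5]
  side [ 0.5589 -0.1854  0.096 ]
  top [ 0.5639 -0.1764  0.096 ]
  tri (array([ 0.5628, -0.1775,  0.0876]), np.float64(0.004573447868893397))
open_stand_hole [290.7 178.6] [241.7 146.5]
  side [ 0.5966 -0.008   0.125 ]
  top [ 0.5844 -0.0057  0.125 ]
  tri (array([ 0.591 , -0.006 ,  0.1225]), np.float64(0.012111340980833708))
done_stand_hole [286.5 126.6] [134. 134.]
  side [0.6251 0.2907 0.125 ]
  top [0.6235 0.2846 0.125 ]
  tri (array([0.6232, 0.2833, 0.1297]), np.float64(0.0012149241198839461))
tee_pin_top [268.9 222.1] [312.8 175.8]
  side [ 0.5082 -0.1927  0.128 ]
  top [ 0.5003 -0.1969  0.128 ]
  tri (array([ 0.5038, -0.1965,  0.1317]), np.float64(0.007719693025447527))
ball_pin_top [306.9 208.3] [297.5 130.2]
  side [ 0.6216 -0.1501  0.132 ]
  top [ 0.6252 -0.1582  0.132 ]
  tri (array([ 0.6216, -0.157 ,  0.1393]), np.float64(0.003926280701229674))
rack [286.9 246.1] [297.8 156.8]
  side [ 0.5692 -0.1755  0.    ]
  top [ 0.5716 -0.1749  0.    ]
  tri (array([ 0.5705, -0.1749, -0.0006]), np.float64(0.00243481222319968))
open_stand [289.  206.2] [239.8 146.6]
  side [ 0.6005 -0.0038 -0.    ]
  top [0.6061 0.0013 0.    ]
  tri (array([ 0.6042,  0.0015, -0.0048]), np.float64(0.005361650342640367))
side [247.9, 217.9, 319.5, 265.6] 0.93
top [279.7, 120.1, 323.0, 193.2] 0.87
1138 0.060811815818121645
((565.733642578125, -178.2788543701172), (199.90640258789062, 61.111793518066406), 17.522920608520508)
```

View pics/far.png

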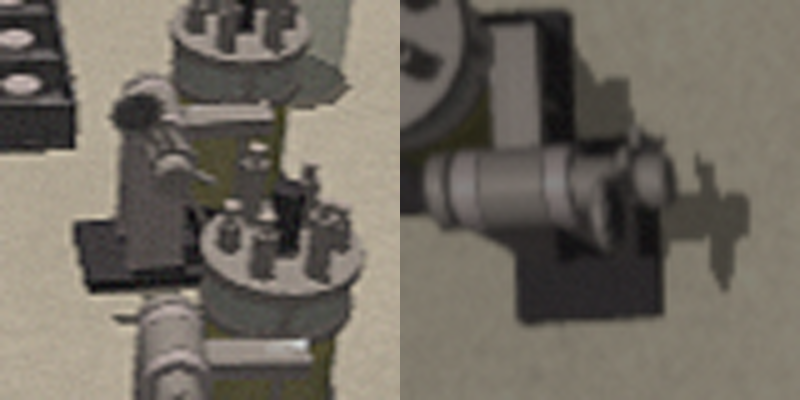

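```bash
python3 - <<'E'
from h import *
np.set_printoptions(precision=3,suppress=True,linewidth=200)
s=cap('side');t=cap('top')
P=np.array([[at(t,u,v) for u in range(200,256)] for v in range(125,160)])
for v in range(125,160,1):
    print(v,' '.join('%3d'%(1000*P[v-125,u-200,2]) for u in range(202,256,1)))
print('x,y of cols/rows at z=.14', atz(t,241,143,.14),atz(t,251,143,.14),atz(t,241,153,.14))
Q=P.reshape(-1,3);
np.save('q.npy',Q)
a=t['img'][:,:,::-1];b=s['img'][:,:,::-1]
x=np.hstack([cv2.resize(b[160:210,270:320],(400,400),interpolation=2),cv2.resize(a[118:168,205:255],(400,400),interpolation=2)])
cv2.imwrite('pics/near.png',x)
E
```

```text
125 162 170 171 170 170 160 160 125 130 131  90  83  63  49  32 133 133 137 132 132 130 129 132 136 137  -2  -2   0   3   2   3   3   3   2   1   0   0   0   4   2   4   2  -1   1   5   0   0   1   2   2   2   4   0   2
126 169 168 166 168 159 130 130 127 127  95  82  71  60  45  28 135 133 132 131 132 134 132 134 133 130   1   2   1   1   1   0   0   4  -2   2   0  -2   2   0   3   0   0  -2  -1   2  -2   0   0   2   4   2   6   0   0
127 167 165 163 131 131 129 128 127  91  88  75  63  50  41  26 133 133 133 132 136 136 129 133 136 131   1   0  -1   0   0   5   4   1   4   0   0   1   0   1   0   1   1   1   1  -1   4   3   0   1  -1   0  -2   0   1
128 129 132 127 128 129 127 121  91  83  80  66  58  44  28  27 136 130 134 132 130 131 134 134 133 134   0   0  -2   0   0   3   0   2   2   3   2   0   4  -1   2  -1   0  -2   3   2  -2   1   4   2   2   2   1  -5   0
129 128 129 132 125 127  97  86  81  77  66  56  45  35  29  25 130 135 129 132 131 133 134 132 138 133   0   2  -1   2   0   2   2  -1   2 1175   0   2  -1   3   0   2  -3   1  -1  -3   2   1   3   0   0   1   1  -3   0
[... 6002 characters left out ...]
  16  15  13  11  10  12  10  14  13  12  14   9  14  10  14  11  12  13  12  14  13  12   5   4   0   3   2   2   0   4   0   1   2   0   1   2   0  -2   1  -2   0
158   3   3   0   0   1   3   6  15  15  13  12  16   8  18  12  12  14  14  14  13  13  12   9  12  11  15  15  13  11  14  16  12  10  15  11   3   6   3   0   0   1   2  -4   2   3   2   0   0   2   5   0  -1   1   2
159   4   1  -1   3   3 1175   2  12  14  10  13  16  11  11  10  10   9  15  13  10   9  13  11  11  15  14  11  12  13  14  15  12  12  13  14  -4   1   2   2  -2   5  -5   0   0  -2  -1   1   4   2   0   1   2   3  -2
x,y of cols/rows at z=.14 [ 0.591 -0.004  0.14 ] [ 0.591 -0.031  0.14 ] [ 0.564 -0.004  0.14 ]
```

View pics/near.png

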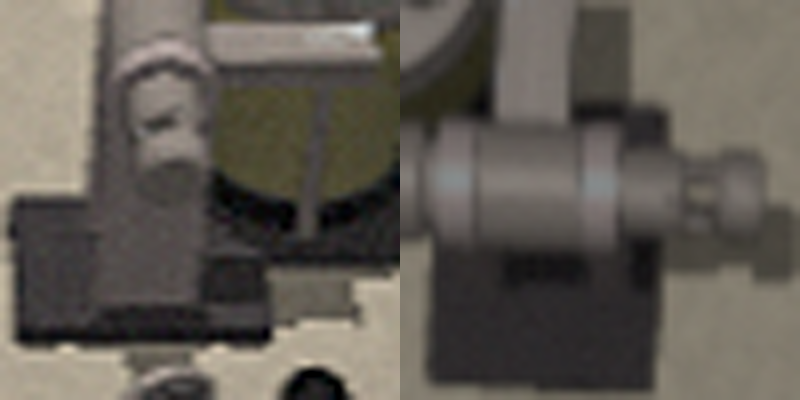

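```bash
python3 - <<'E'
from h import *
from scipy.optimize import least_squares
np.set_printoptions(precision=4,suppress=True)
t=cap('top')
def pts(cs,rs,lo,hi):
    p=np.array([at(t,u,v) for u in cs for v in rs]); return p[(p[:,2]>lo)&(p[:,2]<hi)]
A=pts([233,234,235,236,237,238,239,246,247,248,249],range(137,146),.125,.15)
B=pts(list(range(211,226))+list(range(228,232)),range(134,149),.12,.155)
def f(p):
    x0,a,z0,ra,rb=p; n=np.array([-np.sin(a),np.cos(a),0]); e=np.array([np.cos(a),np.sin(a),0])
    g=lambda Q:np.hypot((Q-[x0,0,0])@e,Q[:,2]-z0)
    return np.r_[g(A)-ra,g(B)-rb, (ra-.015)*1e2,(rb-.022)*1e2,(z0-.125)*5]
r=least_squares(f,[.59,0,.125,.015,.022],loss='soft_l1',f_scale=.003,x_scale=[.01,.1,.01,.01,.01]);print(r.x,np.degrees(r.x[1]),np.std(r.fun))
# free end & groove extents at pin top z=.14
for u in (240.5,244.5,250.5,231.5,226.5): print(u,atz(t,u,140,.139)[:2])
# cotter loop
c=cap('side')
P=np.array([[at(t,u,v) for u in range(300,316)] for v in range(138,160)])
for v in range(138,160): print(v,' '.join('%3d'%(1000*P[v-138,k,2]) for k in range(16)))
Q=P.reshape(-1,3);m=(Q[:,2]>.155)&(Q[:,2]<.2);print(Q[m].mean(0),cv2.minAreaRect((Q[m][:,:2]*1000).astype(np.float32)))
m=(Q[:,2]>.13)&(Q[:,2]<.2);print(Q[m].mean(0),cv2.minAreaRect((Q[m][:,:2]*1000).astype(np.float32)))
E
```

```text
[ 0.5994 -0.0552  0.1255  0.015   0.022 ] -3.160892170167678 0.0015736268792149375
240.5 [ 0.5996 -0.0029]
244.5 [ 0.5994 -0.0137]
250.5 [ 0.5991 -0.0298]
231.5 [0.6    0.0212]
226.5 [0.6002 0.0346]
138  61  58  62  61  62  59  60   3   0  -1   0   0   2   1   1   1
139  60  61  59  61  60  62  61  61   0  -1   3   0   3   0  -3   0
140  59  63  60  62  57  61  57  58   2   0  -2   7  -2   4   3  -1
141  59  58  58  65  61  62  59  60  -1  -2  -1   0   6   0   0   0
142  62  60  63  60 152  62  64  60  58   2   4   1   1   2   3   2
143  62  56  54 149 164 162 160  59  63   0   2   1   3   3  -1   2
144  61  59  62 151 1175 168 164  57  56  -2   3   0  -3   0  -2   0
145  60 1175  59 156 153 166 168 168  61  63   3   0  -3   0   0   1
146  56  63  61 148 160 163 167 170 161  61   7   4   3   5   3  -1
147  57 105 109 141 157 162 170 170 171  61   3  -1  -2  -2  -1   0
148  70 105 106 131 152 163 169 171 168  58  67   1 1175   1   0   0
149  73  94 113 121 149 162 163 167 169 162  62  -1   1  -4   1   2
150  78  89  90 111 146 155 163 169 166 167  60   1  -1 1175   1  -4
151  59  85  
[... 152 characters left out ...]
58 159 163 163  59  60   0   0   0   0
154  62  62  89 100  98  63 154 154 161 163  65  58  61  -1   3   1
155  60  68  76  82  57  57  58 150 159 160  57  58  63   1   2   1
156  63  61  67  47  61  58  59 148 157 152  59  59  63   0  -4   0
157  58  60  49  61  63  63  63  60  57  61  58  57  59  58   0   1
158  63  63  59  61  57  58  60  58  64  60  57  63  61  59   3  -1
159  59  56  63  63  59  60  58  63  59  62  62  58  62  62   4   0
[ 0.568  -0.1766  0.1648] ((567.9461669921875, -177.84597778320312), (35.26230239868164, 10.66505241394043), 17.82779884338379)
[ 0.5682 -0.1758  0.1603] ((569.622314453125, -177.2884063720703), (39.60881042480469, 10.67958927154541), 17.71488380432129)
```

send_rows:
  moves:
    - [0,0,-0.5,0,0,-1,-1]
    - [0,0,-0.5,0,0,-1,-1]
    - [0,0,-0.5,0,0,-1,-1]
    - [0,0,0,0,0,-1,-1]
    - [-0.1,-0.96,0,0,0,0,-1]
    - [-0.1,-0.96,0,0,0,0,-1]
    - [-0.1,-0.96,0,0,0,0,-1]
    - [-0.1,-0.96,0,0,0,0,-1]
    - [-0.1,-0.96,0,0,0,0,-1]
    - [-0.1,-0.96,0,0,0,0,-1]
    - [-0.1,-0.96,0,0,0,0,-1]
    - [-0.1,-0.96,0,0,0,0,-1]

```text
time_s: 3.95
position: [0.3151, 0.4005, 0.2602]
tcp_rot: [[-0.953, -0.304, 0.0], [-0.304, 0.953, 0.0], [-0.0, 0.0, -1.0]]
force: [0.2, 0.2, 0.8]
opening: 0.998
```

send_rows:
  moves:
    - [-0.1,-0.96,0,0,0,0,-1]
    - [-0.1,-0.96,0,0,0,0,-1]
    - [-0.1,-0.96,0,0,0,0,-1]
    - [-0.1,-0.96,0,0,0,0,-1]
    - [-0.1,-0.96,0,0,0,0,-1]
    - [-0.1,-0.96,0,0,0,0,-1]
    - [-0.1,-0.96,0,0,0,0,-1]
    - [-0.1,-0.96,0,0,0,0,-1]
    - [-0.1,-0.96,0,0,0,0,-1]
    - [-0.1,-0.96,0,0,0,0,-1]
    - [-0.1,-0.96,0,0,0,0,-1]
    - [-0.1,-0.96,0,0,0,0,-1]

```text
time_s: 5.45
position: [0.4311, 0.1352, 0.2602]
tcp_rot: [[-0.953, -0.303, 0.001], [-0.303, 0.953, 0.0], [-0.001, -0.0, -1.0]]
force: [0.4, 0.4, -0.3]
opening: 1.002
```

send_rows:
  moves:
    - [-0.1,-0.96,0,0,0,0,-1]
    - [-0.1,-0.96,0,0,0,0,-1]
    - [-0.1,-0.96,0,0,0,0,-1]
    - [-0.1,-0.96,0,0,0,0,-1]
    - [-0.1,-0.96,0,0,0,0,-1]
    - [-0.1,-0.96,0,0,0,0,-1]
    - [-0.1,-0.96,0,0,0,0,-1]
    - [-0.1,-0.96,0,0,0,0,-1]
    - [-0.1,-0.96,0,0,0,0,-1]
    - [-0.1,-0.96,0,0,0,0,-1]
    - [-0.1,-0.96,0,0,0,0,-1]
    - [0,0,0,0,0,0,-1]

```text
time_s: 6.95
position: [0.5381, -0.1092, 0.26]
tcp_rot: [[-0.954, -0.301, 0.001], [-0.301, 0.954, -0.0], [-0.001, -0.001, -1.0]]
force: [0.2, 0.7, -0.2]
opening: 0.999
```

```bash
cat >> h.py <<'E'
from scipy.spatial.transform import Rotation as Ro
def delta(p,R=None):
    st=status.read_state();Rc=np.array(st['tcp_rot'])
    d=Rc.T@(np.asarray(p)-st['position'])/.025
    r=np.zeros(3) if R is None else Ro.from_matrix(Rc.T@R).as_rotvec(degrees=True)/10
    return np.round(d,3),np.round(r,3)
def Rdown(deg):
    a=np.radians(deg);y=np.array([np.cos(a),np.sin(a),0]);z=np.array([0,0,-1.]);return np.c_[np.cross(y,z),y,z]
E
python3 - <<'E'
from h import *
s=status.read_state();print(s['time_s'],s['position'],s['tcp_rot'],s['joint_positions'],s['opening'])
print(delta([.568,-.177,.131],Rdown(107.6)))
t=cap('top','t1.png');cap('side','s1.png')
E
```

```text
6.95 [ 0.53807737 -0.109241    0.25995867] [[-9.53503953e-01 -3.01379656e-01  7.17006164e-04]
 [-3.01379989e-01  9.53504029e-01 -4.11128179e-04]
 [-5.59762597e-04 -6.08103653e-04 -9.99999658e-01]] [-2.31367657e+01  2.18335804e+01  9.05385664e+01 -5.97054764e-03
  6.75808204e+01 -1.30674991e+02] 0.999149499680313
(array([-0.322, -2.942,  5.16 ]), array([-0.003,  0.003, -0.006]))
```

send_rows:
  moves:
    - [-0.1,-0.98,0,0,0,0,-1]
    - [-0.1,-0.98,0,0,0,0,-1]
    - [-0.12,-0.98,0,0,0,0,-1]
    - [0,0,1,0,0,0,-1]
    - [0,0,1,0,0,0,-1]
    - [0,0,0.5,0,0,0,-1]
    - [0,0,0,0,0,0,-1]
    - [0,0,0,0,0,0,-1]

```text
time_s: 8.05
position: [0.5678, -0.1754, 0.1984]
tcp_rot: [[-0.953, -0.304, 0.002], [-0.304, 0.953, -0.001], [-0.001, -0.001, -1.0]]
force: [0.3, -0.2, 0.5]
opening: 0.995
```

```bash
python3 - <<'E'
from h import *
print(delta([.568,-.177,.131],Rdown(107.6)))
t=cap('top','t2.png');s=cap('side','s2.png')
a=t['img'][:,:,::-1];b=s['img'][:,:,::-1]
x=np.hstack([cv2.resize(b[170:250,245:325],(400,400),interpolation=2),cv2.resize(a[110:190,265:345],(400,400),interpolation=2)])
cv2.imwrite('pics/n2.png',x)
E
```

```text
(array([ 0.016, -0.057,  2.698]), array([-0.008,  0.008,  0.007]))
```

View pics/n2.png

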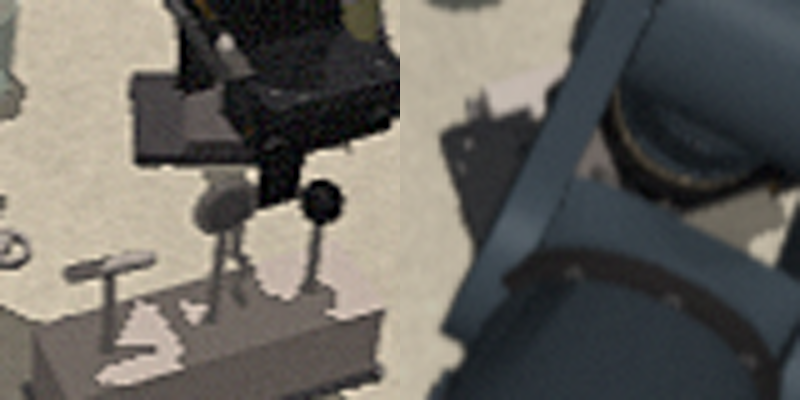

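```bash
python3 - <<'E'
from h import *
s=cap('side')
p=np.array([.5678,-.1754,.1984]);y=np.array([-.304,.953,0])
for q in ([.568,-.177,.15],p,p+.05*y,p-.05*y): print(proj(s,q), (proj(s,q)-[245,170])*5)
for i in models.landmark_of('side','cotter_grip'): print(i['point'],i['confidence'])
print([at(s,u,v) for u,v in ((288,210),(289,211),(290,209),(303,205))])
E
```

```text
[290.08672785 211.39385481] [225.43363923 206.96927406]
[291.19877171 198.18894112] [230.99385854 140.94470561]
[283.21421889 186.7529661 ] [191.07109444  83.76483048]
[299.73482696 210.41481236] [273.67413479 202.07406179]
[320.9, 274.8] 0.67
[188.6, 269.8] 0.6
[166.6, 307.7] 0.59
[288.4, 212.2] 0.5
[287.8, 226.1] 0.5
[array([ 0.56116608, -0.17998487,  0.15883257]), array([ 0.56408884, -0.18055427,  0.15533325]), array([ 0.56583814, -0.18277568,  0.16510688]), array([ 0.59048807, -0.22028163,  0.21474039])]
```

send_rows:
  moves:
    - [0,-0.05,0.9,0,0,0,-1]
    - [0,0,0.9,0,0,0,-1]
    - [0,0,0.6,0,0,0,-1]
    - [0,0,0.3,0,0,0,-1]
    - [0,0,0,0,0,0,-1]
    - [0,0,0,0,0,0,1]
    - [0,0,0,0,0,0,1]
    - [0,0,0,0,0,0,1]
    - [0,0,0,0,0,0,1]
    - [0,0,0,0,0,0,1]
    - [0,0,0,0,0,0,1]

```text
time_s: 9.62
position: [0.5674, -0.176, 0.13]
tcp_rot: [[-0.953, -0.303, -0.0], [-0.303, 0.953, 0.0], [0.0, 0.0, -1.0]]
force: [-0.6, 0.1, 0.2]
opening: 0.401
```

```bash
python3 - <<'E'
from h import *
s=status.read_state();print(s['opening'],s['force'],s['position'],s['joint_positions'])
b=cap('side')['img'][:,:,::-1]
cv2.imwrite('pics/n3.png',cv2.resize(b[170:250,245:325],(560,560),interpolation=2))
E
```

```text
0.4009257753673504 [-0.56521978  0.14138865  0.22575773] [ 0.56737403 -0.17603326  0.13004103] [-2.80071276e+01  3.46060135e+01  9.14219260e+01  2.41793847e-03
  5.39759862e+01 -1.35673957e+02]
```

View pics/n3.png

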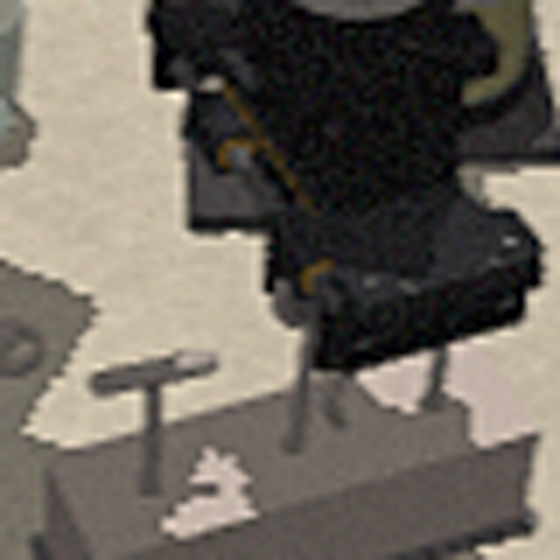

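send_rows:
  moves:
    - [0,0,0,0,0,0,1]
    - [0,0,0,0,0,0,1]
    - [0,0,0,0,0,0,1]
    - [0,0,0,0,0,0,1]
    - [0,0,0,0,0,0,1]

```text
time_s: 10.3
position: [0.5673, -0.1761, 0.13]
tcp_rot: [[-0.953, -0.304, -0.0], [-0.304, 0.953, -0.0], [0.0, 0.0, -1.0]]
force: [-0.3, -0.1, -1.2]
opening: 0.113
```

send_rows:
  moves:
    - [0,0,0,0,0,0,1]
    - [0,0,0,0,0,0,1]

```text
time_s: 10.55
position: [0.5673, -0.1761, 0.13]
tcp_rot: [[-0.953, -0.304, -0.0], [-0.304, 0.953, -0.0], [0.0, 0.0, -1.0]]
force: [0.2, 0.4, -0.4]
opening: 0.113
```

send_rows:
  moves:
    - [0,0,-0.3,0,0,0,1]
    - [0,0,-0.6,0,0,0,1]
    - [0,0,-0.9,0,0,0,1]
    - [0,0,-1,0,0,0,1]
    - [0,0,-1,0,0,0,1]
    - [0,0,-1,0,0,0,1]
    - [0,0,-0.8,0,0,0,1]
    - [0,0,-0.4,0,0,0,1]
    - [0,0,0,0,0,0,1]

```text
time_s: 11.68
position: [0.5677, -0.1762, 0.2812]
tcp_rot: [[-0.953, -0.304, 0.002], [-0.304, 0.953, -0.001], [-0.002, -0.001, -1.0]]
force: [-0.2, 0.6, -1.4]
opening: 0.115
```

```bash
cat >> h.py <<'E'
def hole(H=(.599,-.008,.125),a=3.16):
    a=np.radians(a); y=np.array([np.sin(a),np.cos(a),0]);xh=np.array([np.cos(a),-np.sin(a),0])
    z=-.5*xh+np.cos(np.pi/6)*np.array([0,0,1]);return np.array(H),np.c_[np.cross(-z*-1,y)*1,y,-z] if 0 else np.c_[np.cross(y,-z),y,-z],z
E
python3 - <<'E'
from h import *
np.set_printoptions(precision=4,suppress=True)
H,R,z=hole();print(R)
print(delta([.519,-.13,.28],R)); print(status.read_state()['joint_positions'],status.read_state()['force'])
c=cap('side');b=c['img'][:,:,::-1]
cv2.imwrite('pics/n4.png',cv2.resize(b[130:250,230:350],(600,600),interpolation=2))
E
```

```text
[[-0.8647  0.0551  0.4992]
 [ 0.0477  0.9985 -0.0276]
 [-0.5     0.     -0.866 ]]
(array([1.297, 2.351, 0.041]), array([ 0.539, -2.956,  2.037]))
[ -28.003    24.3023   82.6714    0.0048   72.9039 -135.6752] [-0.1947  0.6308 -1.4141]
```

View pics/n4.png

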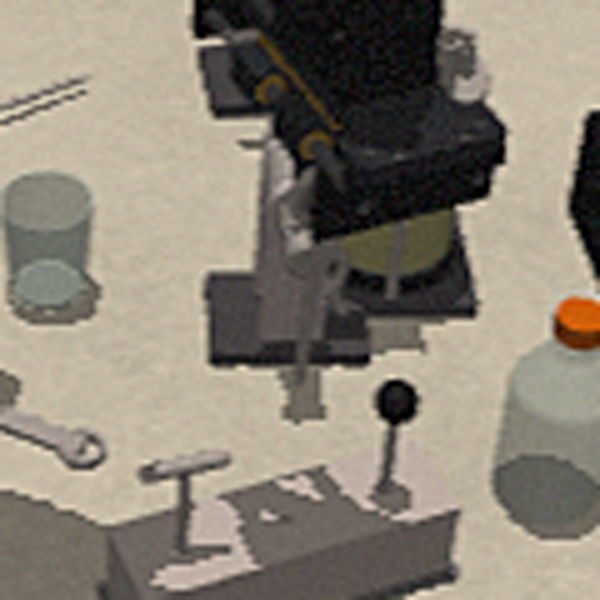

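The cotter is held in the gripper (crop 310,290), and the tee and ball pins are undisturbed. Next I turn and tilt.

send_rows:
  moves:
    - [0.43,0.78,0,0,0,0,1]
    - [0.43,0.78,0,0,0,0,1]
    - [0.43,0.78,0,0,0,0,1]
    - [0,0,0,0.14,-0.74,0.51,1]
    - [0,0,0,0.14,-0.74,0.51,1]
    - [0,0,0,0.14,-0.74,0.51,1]
    - [0,0,0,0.13,-0.74,0.51,1]
    - [0,0,0,0,0,0,1]
    - [0,0,0,0,0,0,1]

```text
time_s: 12.85
position: [0.5197, -0.1307, 0.2803]
tcp_rot: [[-0.865, 0.055, 0.498], [0.047, 0.998, -0.029], [-0.499, -0.002, -0.867]]
force: [0.5, -0.2, -1.8]
opening: 0.111
```

```bash
python3 - <<'E'
from h import *
np.set_printoptions(precision=4,suppress=True)
H,R,z=hole()
print(delta(H+z*.165,R)); print(status.read_state()['joint_positions'],status.read_state()['position'])
c=cap('side');b=c['img'][:,:,::-1]
cv2.imwrite('pics/n5.png',cv2.resize(b[130:250,230:350],(600,600),interpolation=2))
E
```

```text
(array([0.593, 5.078, 0.222]), array([-0.008, -0.008,  0.007]))
[ -35.0013   10.1351  112.6321   27.696    34.3101 -141.7926] [ 0.5197 -0.1307  0.2803]
```

View pics/n5.png

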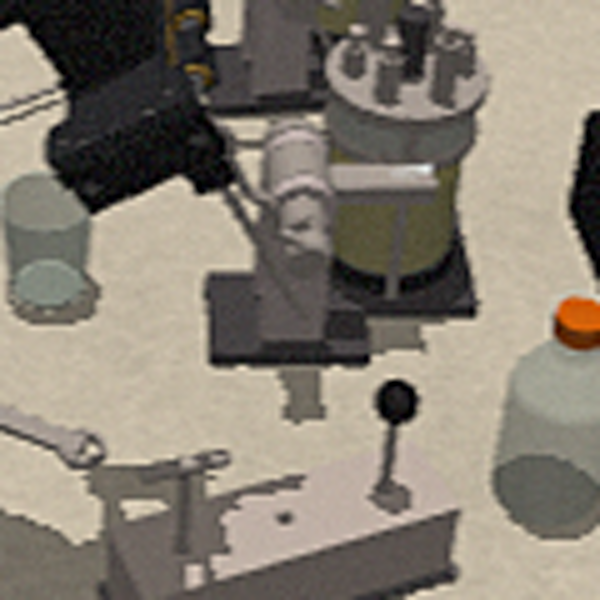

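```bash
python3 - <<'E'
from h import *
np.set_printoptions(precision=4,suppress=True)
st=status.read_state();p=np.array(st['position']);z=np.array(st['tcp_rot'])[:,2]
ims=[]
for n,o in(('side',(262,158)),('top',(255,120))):
    c=cap(n); im=c['img'][:,:,::-1]
    tip=proj(c,p+.115*z);lo=proj(c,p-.019*z);print(n,tip,lo,[(np.round(i['point'],1),round(i['confidence'],2)) for i in models.landmark_of(n,'cotter_tip')])
    f=10 if n=='side' else 7
    w=400//f; x=cv2.resize(im[o[1]:o[1]+w,o[0]:o[0]+w],(w*f,w*f),interpolation=2)
    q=lambda a:tuple(int(v) for v in (np.array(a)+.5-o)*f)
    cv2.circle(x,q(tip),4,(0,0,255),1); cv2.circle(x,q(lo),4,(0,255,0),1); cv2.imwrite('pics/n6%s.png'%n,x)
E
```

```text
side [292.0686 192.5693] [269.5447 159.4768] [(array([122.7, 293.2]), 0.59), (array([320.6, 322.7]), 0.57), (array([239.2, 179.3]), 0.53), (array([228.3, 245.7]), 0.5), (array([290.2, 193.5]), 0.42)]
top [291.2739 144.4549] [296.1775 164.4593] [(array([380.9, 140.9]), 0.85), (array([347.5, 312.8]), 0.55), (array([293.6, 148.2]), 0.38)]
```

View pics/n6side.png

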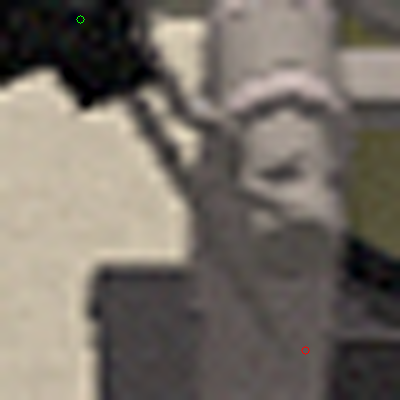

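View pics/n6top.png

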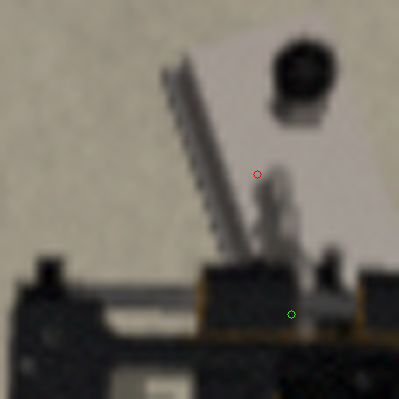

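```bash
python3 - <<'E'
from h import *
np.set_printoptions(precision=4,suppress=True)
st=status.read_state();p=np.array(st['position']);R=np.array(st['tcp_rot']);z=R[:,2]
for n,(u0,u1,v0,v1) in(('side',(272,296,164,198)),('top',(286,302,138,158))):
    c=cap(n); 
    Q=np.array([at(c,u,v) for v in range(v0,v1) for u in range(u0,u1)])
    L=(Q-p)@R  # tool coords
    m=(abs(L[:,0])<.045)&(abs(L[:,1])<.02)&(L[:,2]>.0)&(L[:,2]<.13)
    uv=np.array([(u,v) for v in range(v0,v1) for u in range(u0,u1)])
    o=np.argsort(L[m][:,2])
    print(n); print(np.c_[uv[m],np.round(L[m]*1000)][o].astype(int).tolist())
E
```

```text
side
[[277, 164, -11, -4, 2], [277, 165, -10, -6, 3], [278, 164, -12, 0, 6], [278, 165, -12, -2, 7], [277, 166, -8, -3, 8], [274, 168, 1, -6, 8], [274, 167, 1, -1, 8], [278, 166, -10, -3, 10], [275, 168, 0, -3, 11], [275, 167, -1, 1, 11], [277, 167, -6, -2, 11], [278, 167, -9, -3, 12], [274, 169, 3, -4, 12], [276, 168, -2, -1, 14], [279, 167, -11, -2, 14], [279, 166, -11, 2, 14], [275, 169, 1, -2, 15], [275, 170, 2, -5, 16], [279, 168, -10, -4, 16], [278, 168, -7, -2, 16], [276, 169, -1, -2, 17], [276, 170, 0, -3, 19], [278, 169, -5, -2, 19], [277, 171, -2, -7, 20], [280, 168, -11, 0, 20], [279, 169, -8, -2, 20], [277, 170, -1, -1, 21], [280, 169, -10, -2, 22], [281, 169, -13, -3, 22], [276, 171, 2, -2, 22], [280, 170, -9, -5, 23], [281, 168, -13, 2, 23], [282, 169, -15, -4, 23], [282, 168, -15, 1, 24], [278, 171, -3, -3, 24], [281, 170, -11, -3, 25], [277, 172, 1, -3, 26], [276, 172, 4, -1, 26], [283, 169, -17, -1, 26], [282, 170, -13, -3, 27], [283, 170, -16, -5, 27], [278, 172, -1, -1, 29], [277, 173, 3, -3, 29], [278, 173, 0, -3, 31], [284, 171, -17, -4, 32], [284, 170, -17, 1, 3
[... 2911 characters left out ...]
, 48], [294, 147, -18, 0, 49], [293, 150, -10, 2, 49], [293, 149, -12, 2, 51], [295, 147, -17, -3, 52], [293, 148, -14, 2, 53], [293, 147, -16, 2, 54], [294, 146, -17, -1, 57], [295, 146, -17, -3, 58], [293, 152, -1, 0, 58], [293, 146, -17, 1, 58], [294, 145, -19, -1, 59], [295, 145, -19, -3, 59], [293, 145, -19, 1, 60], [295, 144, -21, -4, 62], [294, 144, -21, -1, 62], [293, 144, -21, 1, 62], [293, 151, -2, 0, 64], [295, 143, -22, -4, 65], [294, 143, -22, -1, 66], [292, 151, 0, 2, 67], [292, 150, -1, 1, 72], [292, 149, -1, 1, 79], [292, 148, -2, 0, 85], [292, 147, -2, 0, 92], [291, 148, 2, 1, 96], [291, 147, 0, 2, 97], [292, 146, -2, -1, 100], [291, 146, 0, 1, 104], [292, 145, -1, -2, 110]]
```

send_rows:
  moves:
    - [0.1,0.9,0,0,0,0,1]
    - [0.1,0.9,0,0,0,0,1]
    - [0.1,0.9,0,0,0,0,1]
    - [0.1,0.9,0,0,0,0,1]
    - [0.13,0.9,0,0,0,0,1]
    - [0,0.5,0.1,0,0,0,1]
    - [0,0.1,0.1,0,0,0,1]
    - [0,0,0,0,0,0,1]
    - [0,0,0,0,0,0,1]

```text
time_s: 14.32
position: [0.5173, -0.0029, 0.2691]
tcp_rot: [[-0.865, 0.057, 0.499], [0.049, 0.998, -0.029], [-0.499, -0.001, -0.866]]
force: [0.4, -0.3, -1.4]
opening: 0.114
```

```bash
cat > chk.py <<'E'
from h import *
import sys
np.set_printoptions(precision=4,suppress=True)
st=status.read_state();p=np.array(st['position']);R=np.array(st['tcp_rot']);z=R[:,2]
H,Rt,zh=hole()
print(st['time_s'],delta(H+zh*.165,Rt),st['force'],st['opening'])
for n in('side','top'):
    c=cap(n)
    q=proj(c,p+.1*z); 
    u0,v0=np.round(q).astype(int)-20
    uv=np.array([(u,v) for v in range(v0,v0+40) for u in range(u0,u0+40)])
    Q=np.array([at(c,*x) for x in uv]);L=(Q-p)@R*1000
    m=(L[:,0]>-8)&(L[:,0]<12)&(abs(L[:,1])<9)&(L[:,2]>40)&(L[:,2]<125)
    for lo in range(40,125,10):
        k=m&(L[:,2]>=lo)&(L[:,2]<lo+10)
        if k.sum(): print(n,lo,k.sum(),np.median(L[k],0).round(1))
    im=c['img'][:,:,::-1]; o=np.round(proj(c,H+.03*zh)).astype(int)-[25,25]
    x=cv2.resize(im[o[1]:o[1]+50,o[0]:o[0]+50],(500,500),interpolation=2)
    f=lambda a:tuple(int(v) for v in (proj(c,a)+.5-o)*10)
    cv2.circle(x,f(H),3,(0,0,255),1);cv2.circle(x,f(H+.0125*zh),3,(0,255,255),1);cv2.circle(x,f(p+.115*z),4,(0,255,0),1);cv2.imwrite('pics/%s%s.png'%(sys.argv[1],n),x)
E
python3 chk.py a
```

```text
14.325 (array([ 0.045, -0.024,  0.028]), array([-0.009, -0.004, -0.005])) [ 0.3948 -0.3303 -1.3935] 0.11362803478279891
side 40 8 [-0.  -1.6 45. ]
side 50 8 [ 1.7 -1.3 54.5]
side 60 7 [ 2.8 -3.1 65. ]
side 70 7 [ 2.1 -2.8 75.2]
side 80 5 [ 3.4 -0.7 85.6]
side 90 6 [ 4.  -2.2 94.1]
side 100 6 [  3.3  -0.9 105.2]
```

View pics/aside.png

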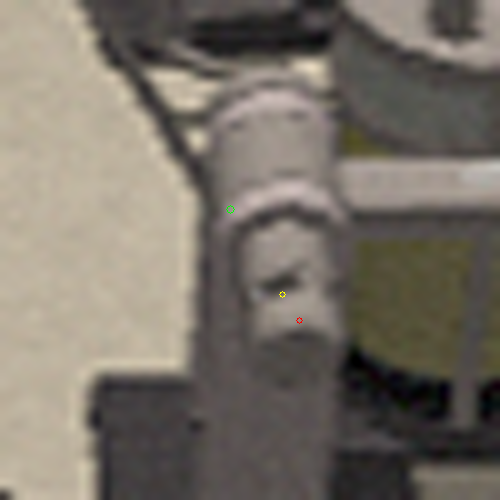

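View pics/atop.png

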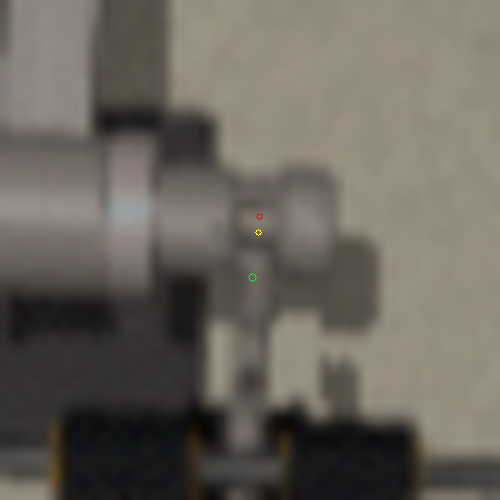

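```bash
python3 - <<'E'
from h import *
st=status.read_state();p=np.array(st['position']);R=np.array(st['tcp_rot'])
c=cap('top')
H,Rt,zh=hole(); print(proj(c,p+.115*R[:,2]),proj(c,H))
for v in range(138,166):
    print(v,' '.join('%4d'%(1000*at(c,u,v)[2]) for u in range(234,250)))
E
```

```text
[241.78823834 147.28863613] [242.45223578 141.16157428]
138  140  139  138  137  138  136  134  138  135  135  135  139  137  138  137  138
139  137  140  140  141  137  140  141  140  135  137  139  141  140  142  138  138
140  136  142  139  141  143  138  139  137  136  135  141  142  138  139  141  141
141  141  137  137  140  140  139  137    0    1    0    0  140  143  143  139  141
142  140  139  141  140  140  139  135  118  117  115  118  138  142  139  138  140
143  138  138  142  136  136  137  133  127  117  125  136  141  138  134  138  137
144  129  135  137  136  133  140  135  129  129  131  132  137  135  135  139  139
145  130  135  130  133  133  134  127  130  133  129  128  132  137  136  134  134
146  127  127  128  132  128  133  126  223  227  224   -1  131  132  128  128  133
147   11   14   13    9    1    2    4  222  224  226    3    3    0   -2    1  124
148   14   14   13    8   -1    0    2  226  228  229    1    0    1    1    2    0
149   11   10   13   11   -2    2    1  225  226  227    2    2    1    0    0    0
150   10   11   14   12    0    0   
[... 607 characters left out ...]
  1    0   -1    1    4    4
158   13   11   12   -4    2   -1  266  291  288  239   -1    1    0    0    1    2
159   12    7  278  274    0    0  298  299  295  246    2    4   -1   -1    1    1
160   14   16  282  284  278  276  300  301  301    1  277  274  280  282    3    2
161  356  355  353  288  280  291  304  304  301  293  279  281  355  354  356  353
162  361  361  354  289  285  298  305  304  304  296  289  286  359  359  360  357
163  368  365  361  294  293  300  306  306  307  299  291  365  365  364  362  363
164  369  369  363  357  357  358  356  359  305  299  299  368  369  370  369  367
165  369  367  362  361  362  361  362  358  360  358  361  367  367  367  370  369
```

```bash
python3 - <<'E'
from h import *
from scipy.optimize import least_squares
c=cap('side')
H,Rt,zh=hole(); a=np.radians(3.16)
n=np.array([np.sin(a),np.cos(a),0]);e=np.array([np.cos(a),-np.sin(a),0])
Q=np.array([at(c,u,v) for v in range(160,205) for u in range(275,310)])
y=(Q-H)@n;x=(Q-H)@e;zz=Q[:,2]-.125
r=np.hypot(x,zz)
for nm,m,rad in(('pin end',(y>-.021)&(y<-.007)&(r<.021)&(r>.009),.015),('pin in',(y>.007)&(y<.026)&(r<.021)&(r>.009),.015),('cheek',(y>.03)&(y<.085)&(r<.028)&(r>.016)&(zz>-.01),.022)):
    A=np.c_[x,zz][m]
    f=lambda p:np.hypot(A[:,0]-p[0],A[:,1]-p[1])-rad
    s=least_squares(f,[0,0],loss='soft_l1',f_scale=.002);print(nm,m.sum(),s.x*1000,np.std(s.fun)*1000)
# end face
m=(r<.012)&(y<-.015)&(y>-.03);print(m.sum(),np.median(y[m])*1000)
# hole pixels: deeper than expected
k=(abs(y)<.012)&(r<.013);print(np.c_[x,y,zz][k].round(4)*1000)
E
```

```text
pin end 56 [-1.85335638 -0.29206083] 2.6772119918641466
pin in 45 [-2.262933   -0.27357875] 1.6758355360931807
cheek 146 [-2.10189414  0.51088103] 2.495684118720717
33 -18.472772966130865
[[ -1.5   8.8  11.2]
 [  1.5   7.6  12.2]
 [  4.7   8.4  11.6]
 [-10.6   8.6   7.4]
 [ -4.   11.3   5.2]
 [  1.    2.5  12.4]
 [  4.3   3.8  11.3]
 [  8.4   9.8   6.3]
 [-10.5   7.5   4.3]
 [ -7.1   9.5   2.6]
 [  4.2   1.2   9.4]
 [  8.    5.4   5.8]
 [ -0.   -7.7  12.8]
 [  6.6  -5.5  10.8]
 [  9.7  -7.4   8.4]]
```

```bash
python3 - <<'E'
from h import *
c=cap('top');H,Rt,zh=hole();n=Rt[:,1]
st=status.read_state();print('tcp y',(st['position']-H-.165*zh)@n*1000)
b=[(at(c,u,v)-H)@n*1000 for u in (241,242,243) for v in range(147,157)];print('bow',np.mean(b))
g=[(at(c,u,142)-H)@n*1000 for u in (241,242,243,244)];print('groove',np.mean(g))
c=cap('side');uv=[(u,v) for u in range(255,300) for v in range(140,190)]
Q=np.array([at(c,*x) for x in uv]);R=np.array(st['tcp_rot']);L=(Q-st['position'])@R*1000
m=(L[:,2]>40)&(L[:,2]<112)&(abs(L[:,1])<10)&(abs(L[:,0]-2)<6);print('leg y side',np.mean(((Q[m]-H)@n)*1000), m.sum())
# groove y side: pixels on pin surface with smaller radius
E
```

```text
tcp y 0.7659480028838749
bow -1.87740154752555
groove -0.06782207899476711
leg y side -1.6597796958203046 44
```

send_rows:
  moves:
    - [-0.03,0.04,0,0,0,0,1]
    - [0,0,0.4,0,0,0,1]
    - [0,0,0.4,0,0,0,1]
    - [0,0,0.3,0,0,0,1]
    - [0,0,0.3,0,0,0,1]
    - [0,0,0.2,0,0,0,1]
    - [0,0,0,0,0,0,1]

```text
time_s: 15.5
position: [0.5377, -0.0025, 0.2342]
tcp_rot: [[-0.865, 0.056, 0.498], [0.048, 0.998, -0.028], [-0.499, -0.001, -0.867]]
force: [-0.4, 0.4, -0.1]
opening: 0.113
```

```bash
python3 chk.py b
```

```text
15.5 (array([ 0.058, -0.086, -1.586]), array([-0.005, -0.009, -0.002])) [-0.3695  0.3802 -0.0772] 0.11300098484424043
side 40 9 [ 0.7 -1.2 44.8]
side 50 7 [ 0.8 -2.3 52.2]
side 60 6 [ 2.3 -2.7 64.1]
side 70 7 [ 2.3 -1.9 73.8]
side 80 5 [ 4.7 -3.2 83.6]
side 90 8 [ 3.5 -2.6 94.3]
side 100 9 [  2.4  -0.2 108.8]
side 110 17 [ -2.7   3.1 114.4]
top 40 1 [-1.7 -5.4 49.7]
top 50 1 [-2.  -5.3 56. ]
top 60 1 [-2.3 -5.1 62.5]
top 100 4 [  2.    6.7 108.2]
top 110 18 [ -4.2   4.2 114. ]
```

View pics/bside.png

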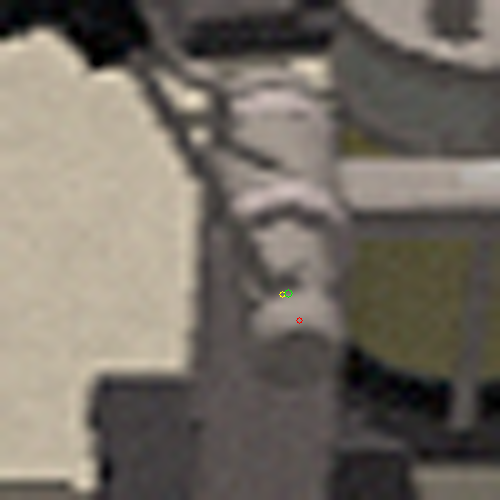

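View pics/btop.png

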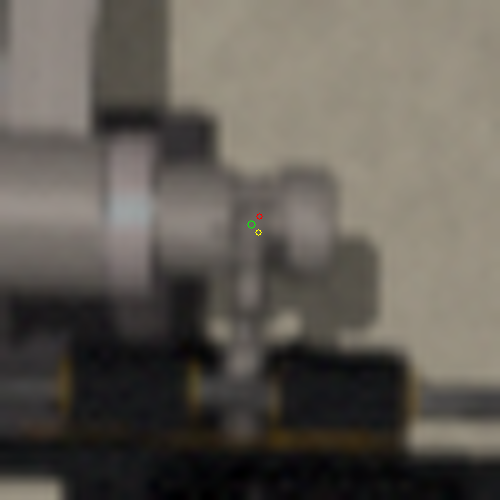

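send_rows:
  moves:
    - [-0.02,0,0.15,0,0,0,1]
    - [0,0,0.2,0,0,0,1]
    - [0,0,0.2,0,0,0,1]
    - [0,0,0,0,0,0,1]

```text
time_s: 16.1
position: [0.545, -0.0029, 0.2225]
tcp_rot: [[-0.866, 0.056, 0.498], [0.048, 0.998, -0.028], [-0.499, -0.001, -0.867]]
force: [0.5, 0.3, -1.2]
opening: 0.114
```

send_rows:
  moves:
    - [0,0,0.25,0,0,0,1]
    - [0,0,0.25,0,0,0,1]
    - [0,0,0.25,0,0,0,1]
    - [0,0,0.15,0,0,0,1]
    - [0,0,0,0,0,0,1]

```text
time_s: 16.73
position: [0.5562, -0.0036, 0.2031]
tcp_rot: [[-0.865, 0.056, 0.498], [0.048, 0.998, -0.028], [-0.499, -0.001, -0.867]]
force: [0.4, -0.0, -1.3]
opening: 0.114
```

```bash
python3 chk.py c
```

```text
16.725 (array([ 0.079, -0.086, -3.034]), array([-0.006, -0.008, -0.002])) [ 0.4479 -0.0201 -1.2548] 0.11350692878410319
side 40 7 [ 1.1 -2.4 42.5]
side 50 6 [ 1.9 -1.1 54.2]
side 60 7 [ 3.5 -2.7 62.8]
side 70 18 [ 0.1  1.1 74.3]
side 80 5 [-6.8  4.8 82.1]
top 60 1 [ 0.4  6.7 69.5]
top 70 18 [ 0.4  4.4 76.3]
top 90 1 [ 6.9 -6.1 97.6]
```

View pics/cside.png

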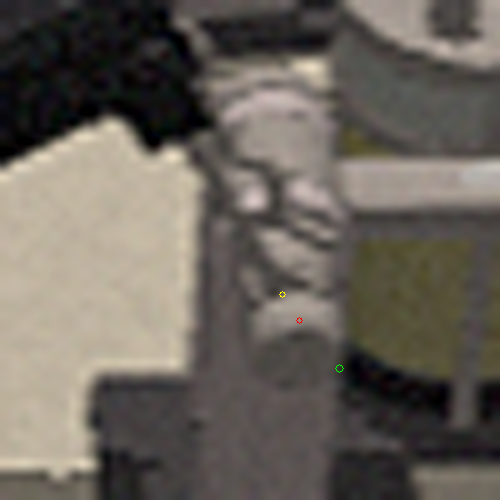

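View pics/ctop.png

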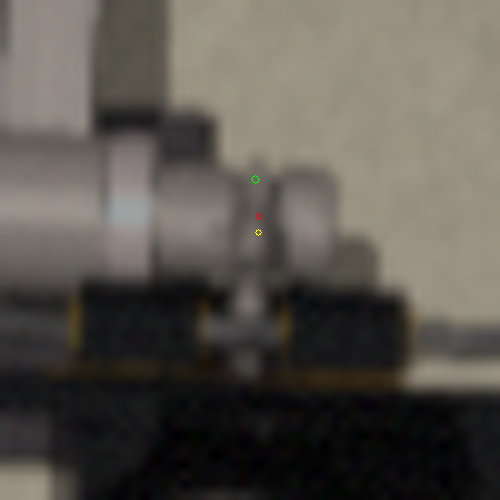

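send_rows:
  moves:
    - [0,0,0.3,0,0,0,1]
    - [0,0,0.3,0,0,0,1]
    - [0,0,0.3,0,0,0,1]
    - [0,0,0.15,0,0,0,1]
    - [0,0,0,0,0,0,1]

```text
time_s: 17.45
position: [0.5693, -0.0043, 0.1803]
tcp_rot: [[-0.865, 0.056, 0.498], [0.048, 0.998, -0.028], [-0.499, -0.001, -0.867]]
force: [-0.1, -0.2, -2.3]
opening: 0.109
```

send_rows:
  moves:
    - [0,0,0.15,0,0,0,1]
    - [0,0,0.15,0,0,0,1]
    - [0,0,0.15,0,0,0,1]
    - [0,0,0.15,0,0,0,1]
    - [0,0,0,0,0,0,1]

```text
time_s: 18.08
position: [0.5766, -0.0045, 0.1674]
tcp_rot: [[-0.866, 0.056, 0.498], [0.048, 0.998, -0.028], [-0.499, -0.0, -0.867]]
force: [0.9, 1.2, -3.3]
opening: 0.107
```

send_rows:
  moves:
    - [0,0,0.1,0,0,0,1]
    - [0,0,0.1,0,0,0,1]
    - [0,0,0.1,0,0,0,1]
    - [0,0,0,0,0,0,1]

```text
time_s: 18.58
position: [0.5802, -0.0048, 0.1605]
tcp_rot: [[-0.866, 0.056, 0.497], [0.048, 0.998, -0.028], [-0.498, -0.0, -0.867]]
force: [-0.7, 0.8, -4.0]
opening: 0.116
```

```bash
python3 - <<'E'
from h import *
H,R,z=hole();s=status.read_state();print((s['position']-H)@R*1000,s['force']@R,s['opening'],s['time_s'])
E
```

```text
[ -1.38293234   2.14976622 -40.20200012] [2.64052116 0.75066994 3.08204634] 0.1156789214587878 18.575
```

send_rows:
  moves:
    - [0,0,0.08,0,0,0,1]
    - [0,0,0.08,0,0,0,1]
    - [0,0,0.04,0,0,0,1]
    - [0,0,0,0,0,0,1]

```text
time_s: 19.08
position: [0.5825, -0.0049, 0.1564]
tcp_rot: [[-0.866, 0.056, 0.497], [0.048, 0.998, -0.028], [-0.498, -0.0, -0.867]]
force: [-3.3, 0.1, -3.8]
opening: 0.109
```

```bash
python3 - <<'E'
from h import *
H,R,z=hole();s=status.read_state();print((s['position']-H)@R*1000,s['force']@R,s['opening'],s['time_s'])
E
python3 chk.py d
```

```text
[ -1.27031016   2.18022148 -35.53493277] [ 4.72374639 -0.0764      1.61194964] 0.10943611307515826 19.075
19.075 (array([ 0.063, -0.09 , -5.178]), array([-0.003, -0.013, -0.002])) [-3.2841  0.1048 -3.7579] 0.10943611307515826
side 60 6 [ 2.3 -2.4 65.6]
side 70 4 [ 4.2 -4.  74.7]
side 80 6 [ 3.7 -2.3 84.7]
side 90 4 [ 3.3 -2.2 94.6]
side 100 5 [  5.6  -2.5 102.5]
top 70 1 [ 0.1 -5.4 76.6]
top 80 1 [-0.3 -5.2 84.5]
top 90 1 [ 0.5 -4.9 95.8]
```

View pics/dside.png

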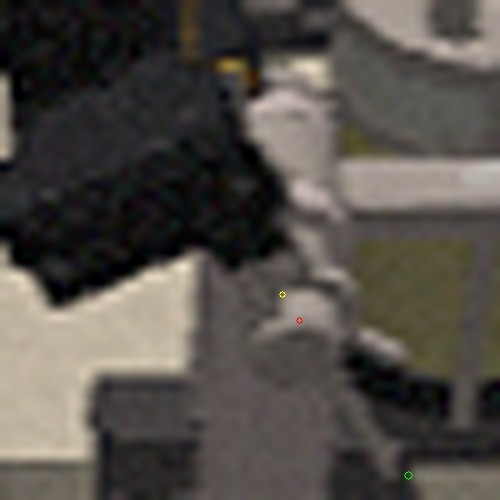

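View pics/dtop.png

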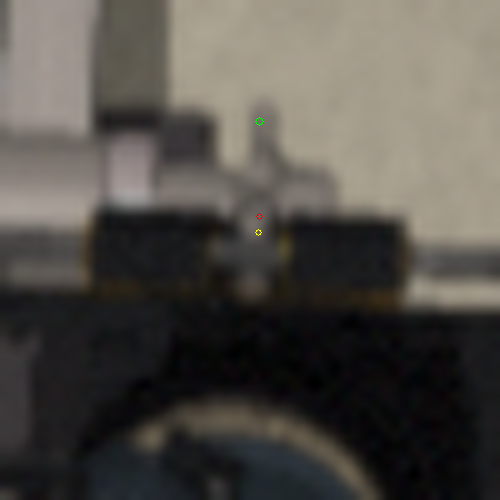

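send_rows:
  moves:
    - [0,0,0.06,0,0,0,1]
    - [0,0,0.06,0,0,0,1]
    - [0,0,0,0,0,0,1]

```text
time_s: 19.55
position: [0.5838, -0.0049, 0.1544]
tcp_rot: [[-0.865, 0.056, 0.498], [0.048, 0.998, -0.028], [-0.499, -0.0, -0.867]]
force: [-6.3, -0.8, 0.4]
opening: 0.115
```

```bash
python3 - <<'E'
from h import *
H,R,z=hole();s=status.read_state();print((s['position']-H)@R*1000,s['force']@R,s['opening'],s['time_s'])
E
```

```text
[ -1.40374551   2.26666825 -33.08857159] [ 5.18408292 -1.1006137  -3.44318517] 0.11541894257595746 19.55
```

send_rows:
  moves:
    - [0,0,0.06,0,0,0,1]
    - [0,0,0.06,0,0,0,1]
    - [0,0,0,0,0,0,1]

```text
time_s: 19.92
position: [0.5846, -0.0048, 0.1534]
tcp_rot: [[-0.865, 0.055, 0.499], [0.048, 0.998, -0.028], [-0.5, -0.001, -0.866]]
force: [-15.5, 1.2, 15.3]
opening: 0.114
```

```bash
python3 - <<'E'
from h import *
H,R,z=hole();s=status.read_state();print((s['position']-H)@R*1000,s['force']@R,s['opening'],s['time_s'])
E
```

```text
[ -1.61124646   2.42990115 -31.87422031] [  5.7754692    0.32957544 -21.0254543 ] 0.1143549157165201 19.925
```

send_rows:
  moves:
    - [0,0,-0.06,0,0,0,1]
    - [0,0,0,0,0,0,0.3]
    - [0,0,0,0,0,0,0.3]
    - [0,0,0,0,0,0,0.3]
    - [0,0,0,0,0,0,0.3]
    - [0,0,0,0,0,0,0.3]
    - [0,0,0,0,0,0,0.3]
    - [0,0,0,0,0,0,0.3]

```text
time_s: 20.92
position: [0.5853, -0.0053, 0.1531]
tcp_rot: [[-0.865, 0.056, 0.499], [0.048, 0.998, -0.029], [-0.499, -0.001, -0.866]]
force: [-0.4, -0.4, 0.4]
opening: 0.352
```

send_rows:
  moves:
    - [0,0,-0.3,0,0,0,0.3]
    - [0,0,-0.7,0,0,0,0.3]
    - [0,0,-1,0,0,0,0.3]
    - [0,0,-1,0,0,0,0.3]
    - [0,0,-1,0,0,0,0.3]
    - [0,0,-1,0,0,0,0.3]
    - [0,0,-1,0,0,0,0.3]
    - [0,0,-0.5,0,0,0,0.3]
    - [0,0,0,0,0,0,0.3]
    - [0,0,0,0,0,0,0.3]

```text
time_s: 22.18
position: [0.5041, -0.0006, 0.2933]
tcp_rot: [[-0.866, 0.056, 0.498], [0.048, 0.998, -0.028], [-0.498, -0.001, -0.867]]
force: [0.7, 0.8, -0.6]
opening: 0.35
```

```bash
python3 chk.py e; python3 - <<'E'
from h import *
s=cap('side','s9.png');t=cap('top','t9.png')
H,R,z=hole()
for n,c in(('side',s),('top',t)):
  for k,d in (('cotter_grip',.054),('cotter_seat',0),('cotter_tip',-.08)):
    print(n,k,proj(c,H+z*d).round(1),[(np.round(i['point'],1),round(i['confidence'],2)) for i in models.landmark_of(n,k)])
E
```

```text
22.175 (array([ 0.068, -0.085,  1.132]), array([-0.006, -0.01 , -0.003])) [ 0.6508  0.8039 -0.579 ] 0.35005633539839065
side 110 1 [ -2.5  -2.6 119.3]
side 120 10 [  1.6  -1.9 122.3]
top 110 2 [ -3.5  -2.8 119. ]
top 120 13 [ -2.9  -0.3 122.7]
side cotter_grip [283.8 166.9] [(array([192.3, 269.4]), 0.81), (array([168.5, 306.1]), 0.64), (array([282.9, 162.7]), 0.63)]
side cotter_seat [291.5 178.6] [(array([151.3, 302. ]), 0.81), (array([293.2, 181.4]), 0.63), (array([319.7, 295.8]), 0.56), (array([207. , 257.7]), 0.53)]
side cotter_tip [302.2 194.7] [(array([319.5, 322.6]), 0.81), (array([124.1, 294.2]), 0.56), (array([301.6, 195. ]), 0.55), (array([228.7, 247. ]), 0.52), (array([340.6, 208.3]), 0.25)]
top cotter_grip [241.9 148.1] [(array([337.1, 131.8]), 0.69), (array([367.3, 268.9]), 0.67), (array([327.7, 251.8]), 0.63), (array([241.3, 146. ]), 0.45), (array([243.6, 129.6]), 0.32)]
top cotter_seat [242.5 141.2] [(array([314.6, 240.1]), 0.66), (array([353.7, 134.8]), 0.57), (array([359.7, 285.9]), 0.57), (array([239.4, 139.9]), 0.49), (array([300.1, 131.1]), 0.45)]
top cotter_tip [243.2 132. ] [(array([347.1, 313.2]), 0.72), (array([295.6, 217.8]), 0.64), (array([240., 147.]), 0.6), (array([243.7, 134.7]), 0.48)]
```

View pics/eside.png

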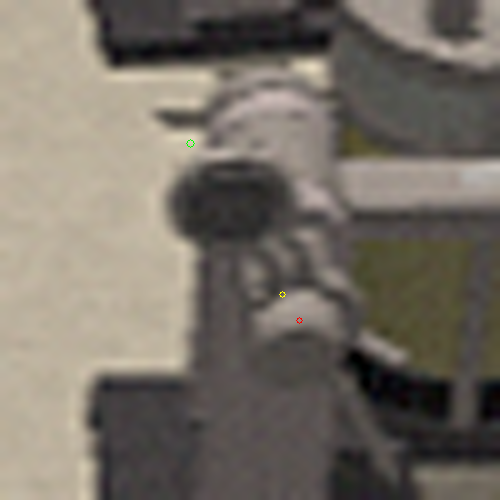

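View pics/etop.png

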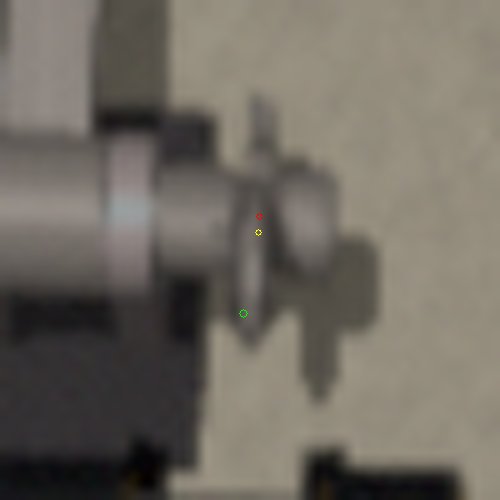

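View pics/s9.png

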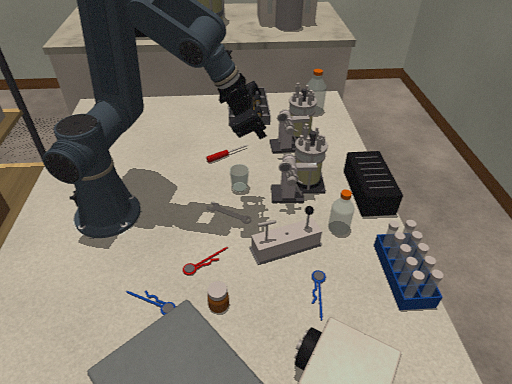

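```bash
python3 - <<'E'
from h import *
H,R,z=hole()
xh=np.cross(R[:,1],z)
for n in('side','top'):
    c=cap(n);u0,v0=np.round(proj(c,H)).astype(int)
    uv=[(u,v) for u in range(u0-25,u0+26) for v in range(v0-25,v0+26)]
    Q=np.array([at(c,*x) for x in uv])-H
    L=np.c_[Q@xh,Q@R[:,1],Q@z]*1000
    m=(abs(L[:,1])<9)&(L[:,2]>20)&(L[:,2]<100)&(abs(L[:,0])<40)
    print(n,'loop',m.sum(),np.percentile(L[m],[2,50,98],axis=0).round(1).tolist(),'zmid of top30', np.percentile(L[m][:,2],99)-20.5)
    m=(abs(L[:,1])<9)&(L[:,2]<-18)&(L[:,2]>-100)&(abs(L[:,0])<40)
    o=np.argsort(L[m][:,2]);print(L[m][o].round(0).astype(int).tolist())
E
```

```text
side loop 127 [[-15.6, -5.3, 22.1], [3.3, -0.9, 54.7], [19.2, 3.6, 73.0]] zmid of top30 52.50398833337394
[[-4, 1, -80], [-3, 3, -78], [-4, -1, -72], [-2, -1, -68], [-5, -1, -67], [-1, 0, -66], [-4, 1, -65], [-7, 0, -62], [-2, 0, -59], [-1, 3, -59], [-4, -1, -57], [-3, 0, -54], [-2, 3, -53], [-5, -1, -52], [0, 2, -49], [-3, -3, -46], [-2, 1, -46], [-1, 3, -44], [-4, -2, -41], [-7, 3, -40], [-2, -3, -37], [-5, 2, -36], [-1, -1, -35], [17, 3, -34], [15, 0, -31], [1, -1, -31], [19, 2, -30], [-1, -3, -28], [-1, 1, -27], [-4, -2, -27], [17, 0, -27], [14, 1, -26], [19, 0, -23], [12, 0, -23], [16, 1, -22], [13, 2, -22], [14, 4, -19], [11, 0, -18]]
top loop 54 [[-8.1, -3.3, 37.3], [10.5, 0.0, 66.4], [24.1, 4.9, 72.4]] zmid of top30 52.43990586877946
[[1, -3, -68], [1, -3, -60], [1, -3, -49], [21, 3, -33], [21, -3, -32], [24, 0, -32], [19, 3, -31], [17, -3, -29], [22, 0, -29], [20, -3, -27], [21, 0, -24], [18, 2, -23], [19, 0, -21]]
```

```bash
python3 -c "
from h import *
print(status.read_state()['time_s'],bot.hand_in())"
```

```text
the job is handed in; nothing more can be done
22.775 None
```

I took the steel cotter from the middle hole of the rack and pushed its straight leg through the empty cross hole of the near stand. I let go and handed the job in at about 23 s; no verdict comes back.

- **Push:** it ended in hard contact at about 21 N, within 1 to 3 mm of the nominal home depth. The force rose only when the cotter reached the end.
- **Depth images after release:**
  - The loop's centre is about 52 to 54 mm above the hole's centre along its axis (54 nominal).
  - The leg's tip is about 80 mm below it (80 nominal).
  - The bow leg ends about 34 mm below and within 24 mm of the leg's axis, as it should when closed.
- **Surroundings:** the last side picture shows the tee pin, ball pin, bottle and beaker standing in place. I checked these by eye only, not by measuring how far they moved. The open gripper is about 13 cm clear of the cotter.
- **Disagreements:** the two cameras differ by about 2 mm on the pin's position. The cotter appeared tilted about 2° in the grip, which is within the play of the hole. I did not see the spring's snap as a clear force step.

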